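Spice jar from behind the front row

ROBOT

A 6-joint arm with a two-finger parallel gripper is mounted at the origin on the work surface. World frame = base frame: x ahead of the robot, y to its left, z up, the work surface at z = 0. Lengths are in m, angles in rad, forces in N, time in s.
With the tool pointing down it reaches from about 0.275 to 0.825 m from the base axis. Payload 5.2 kg.
Tool frame: the origin (TCP) lies on the mounting face of the last link; the fingertips stand robot.tip_reach ahead of it and the grasp point (between the pads) lies 167 mm ahead of it (robot.tip_reach is the distance from the TCP to the fingertips, in m); x points along the fingers, z is the direction in which the jaws open and shut, and the axes are right-handed (so a half turn about x gives the same grasp; the last joint's range is limited). The gripper opens to 93 mm and grips with 3 to 60 N. Pads are 15 mm wide; open, the fingers measure 128 mm over their backs; the gripper's body (75 mm by 188 mm) begins 65 mm behind the grasp point.
Start: joints at [-1.462, 0.259, 1.535, -0, 1.348, -0.203], TCP at [0.169, -0.523, 0.405] pointing down, gripper open.
Joint ranges: [-3.14, 3.14], [-0.91, 2.08], [0.19, 2.58], [-1.22, 4.36], [0.22, 2.71], [-3.12, 3.12]. Speed limits (rad/s): [2.57, 2.57, 3.14, 3.14, 3.14, 3.14].

INTERFACE

Orientations are given as a rotation vector (axis times angle).
In Python, from rig import robot gives the robot as it stands. Calls block until the motion is done:
- robot.move_pose(position, orientation): joint-space move of the TCP to a pose.
- robot.move_l(position, orientation=None, max_speed=0.15): straight line of the TCP; orientation=None keeps the orientation; max_speed is the mean speed in m/s.
- robot.goto_joints(angles): joint-space move.
- robot.grip(opening, grip_force=None): opening from 0.0 (shut) to 1.0 (fully open); grip_force is the grip in N (None keeps the last); returns when the fingers have stopped.
- robot.pause(seconds).
- robot.ik(position, orientation): joint angles nearest the present ones, or None.
- robot.camera(name): name is "side" or "top"; returns (picture, depth): 480x640x3 uint8, blue, green, red; 480x640 float32, m along the optical axis (not along the pixel's ray), 0 where there is no reading.
- robot.camera_info(name): a dict with "K" (3x3 intrinsics, pixels), "dist" ([k1, k2, p1, p2, k3] as OpenCV has them; the pictures are not rectified), "camera_from_world" (4x4, takes a point from world to camera coordinates). Camera axes: x right, y down, z forward; pixel columns grow to the right and rows downward; lengths in m; the calibration is good to about 2 mm. A picture is of the moment at which its call begins. camera_info takes no time and is no camera call.
A pose or a line that the arm cannot do raises robot.Unreachable and nothing moves.
- robot.finish_job(): hands the job in, once; it reports no verdict.
Trained networks look in the newest picture that a camera, given by its name, has taken for a name from the list of things; names that differ only in an ending like _2 or _b are one class to them, and where a whole thing is asked for, a point or a joint stands for the part that bears it (a point fixed in the world has none). Each returns a list of dicts, best first, with "p" (0 to 1); they miss things now and then, are a little off and sometimes report something else, mostly with a low value. They report only what shows in the picture. A call takes as long as a camera call. They do not tell look-alikes from the thing itself.
- robot.look_for(camera, query): "xyz" ([x, y, z] in m, in the coordinates of the camera as it stood for that picture, good to about 4 mm: the middle of the surface that is visible of it).
- robot.place_of(camera, query): "xyz" ([x, y, z] in m, in the coordinates of the camera as it stood for that picture, good to about 4 mm: a listed point, or the origin of a listed thing).
Readings, each from a call of its own:
- robot.current_clock(): time.
- robot.current_q(): joint angles.
- robot.current_joint_vel(): joint speeds.
- robot.current_effort(): joint torques, N m.
- robot.current_tcp_pos(): TCP position.
- robot.current_tool_rot(): TCP orientation.
- robot.current_contact_force(): force on the tool from outside, world axes, zero at the start.
- robot.current_torque(): the same for the moment, N m.
- robot.current_gripper_width(): opening from 0.0 (shut) to 1.0 (fully open).
Only numpy, scipy, OpenCV 4.12 (cv2) and the standard library are available. Lean on these libraries where they do the work, as an engineer would, in place of code of your own. Each camera call takes 0.05 s, during which the arm holds its last target.

TASK

The little glass spice jar is stuck behind the pepper mill, the oil bottle and the square canister on the condiment tray. Clear those three off to stand on the mint trivet, and with all three there lift the jar out and stand it upright in the middle of the kitchen scale's round pan, then put the three back on the tray, each on the cork pad it came from. Set things down rather than dropping them, keep them upright, and don't shift the two low tins on the tray.

Things in the scene. Friction and masses are not known exactly. Their poses are not given: they have to be found in the camera images.
- mill_mid (a point): Pepper mill of dark wood with a narrow waist, 147 mm tall, foot 52 mm across; loose, about 0.2 kg. The point is on its axis half-way up, 73.5 mm above its underside; z runs up. Best gripped by its head, a plain cylinder 42 mm across from 106 to 134 mm above the underside; the part just below is no wider.
- bottle_mid (a point): Green glass oil bottle, 153 mm tall, round body 54 mm across up to 84 mm, sloping shoulder to 104 mm, then a straight neck and stopper 25 mm across from 104 to 148 mm; loose, about 0.4 kg. The point is on its axis half-way up, 76.5 mm above its underside; z runs up. Best gripped by the neck, 130 mm above the underside.
- canister_mid (a point): Square metal canister with a steel lid, 52 x 52 mm, 122 mm tall, plain flat sides; loose, about 0.2 kg. The point is at its centre, 61 mm above its underside; z is up, x and y are square to its sides. It stands turned by at most 10 degrees against the tray. Grip two opposite sides near the top.
- jar_mid (a point): The wanted stubby glass spice jar with a paper band and a steel twist cap, empty and shut, 48 mm across (cap 45 mm), 58 mm tall; loose, about 0.12 kg. The point is on its axis half-way up, 29 mm above its underside; z runs up. The tall things in front leave no room for a gripper until they are gone.
- tray: Light-wood tray, fixed, 166 mm deep (x), 244 wide (y), top at 14. Origin: centre of the underside; x points to the back, y to the left seen from the robot. Flush 62 mm dark cork pads at x, y (mm): front row (-32, 76), (-52, 0), (-32, -76), where mill, bottle and canister stand in any order; jar (10, 0). Thin wire gallery up to 125 mm high at x = 73 and, behind x = 35, at y = +-116.
- trivet: Side area: fixed oblong mint-green silicone trivet lying flat, 230 mm long (x), 130 mm wide (y), 9 mm thick, on the left or the right of the tray. Origin: centre of the underside; z up. Its long axis points roughly away from the robot. Room for three things in a row.
- scale: Flat white kitchen scale, fixed, 205 x 160 mm, with a round steel pan 132 mm across whose top is 28 mm above the counter, on the other side of the tray from the trivet. Origin: on the counter under the centre of the pan; z up, the display lies towards -x.
- round_tin_mid (a point): Low round tin, 39 mm across, 35 mm tall, loose at the back left of the tray; to be left alone. The point is half-way up.
- flat_tin_mid (a point): Low oblong tin, 31 x 41 mm, 34 mm tall, loose at the back right of the tray; to be left alone. The point is half-way up.
Mind the look-alikes: they are no part of the job. What is shaped like the part that bears mill_mid but blue or yellow is not meant.

How it is judged:
By the outcome, as a careful person would: the job done as asked, in the order asked, and still so for the second after the job is handed in, with the robot touching nothing.
It also fails if it takes over 142 s, if anything falls off the work surface, if the arm or the gripper's body presses on something with over 40 N, if the wrist force passes 120 N, or if a joint passes its speed limit or range.

## Working session

There is one attempt and no reset: what is moved stays moved. The work goes in short steps, each a Python script; the robot and the scene stay as the last script left them, time stands still between calls to the robot, and variables do not carry over. Pictures are saved under pics/ and viewed, and the job is handed in when it is done.

```bash
ls; mkdir -p pics; python3 - <<'E'
from rig import robot
import cv2,numpy as np
print(robot.tip_reach, robot.current_clock(), robot.current_tool_rot(), robot.current_tcp_pos())
for c in ("side","top"):
    im,d=robot.camera(c); cv2.imwrite(f"pics/{c}0.png",im); np.save(f"pics/{c}0d.npy",d)
    I=robot.camera_info(c); print(c,I)
    T=np.linalg.inv(I["camera_from_world"])
    for q in ["mill_mid","bottle_mid","canister_mid","jar_mid","tray","trivet","scale","round_tin_mid","flat_tin_mid"]:
        for r in robot.place_of(c,q)[:3]:
            p=T@np.r_[r["xyz"],1]; print(q,round(r["p"],2),p[:3].round(4))
print(robot.current_clock())
E
```

```text
pics
0.1861 0.0 [ 0.97776069  1.34200857 -0.97556303] [ 0.16871847 -0.52325573  0.40392665]
side {'K': array([[524.42992632,   0.        , 323.24356006],
       [  0.        , 524.42992632, 242.20359995],
       [  0.        ,   0.        ,   1.        ]]), 'dist': array([-0.03861978,  0.        ,  0.        ,  0.        ,  0.        ]), 'camera_from_world': array([[-0.91540108, -0.40238653,  0.01122241,  0.4931721 ],
       [-0.26338082,  0.57762407, -0.77264544,  0.21827951],
       [ 0.30441978, -0.71023624, -0.63473859,  0.897903  ],
       [ 0.        ,  0.        ,  0.        ,  1.        ]])}
mill_mid 0.87 [ 0.6169 -0.1811  0.071 ]
mill_mid 0.73 [0.5338 0.001  0.0835]
mill_mid 0.65 [0.4298 0.0044 0.0755]
bottle_mid 0.64 [ 0.5634 -0.0641  0.0864]
canister_mid 0.68 [0.5356 0.0866 0.0715]
jar_mid 0.53 [0.5969 0.0172 0.0406]
trivet 0.87 [ 0.4784 -0.3411 -0.0049]
scale 0.86 [ 0.5068  0.3183 -0.0029]
round_tin_mid 0.89 [0.6024 0.1048 0.0319]
flat_tin_mid 0.62 [ 0.6362 -0.0622  0.0357]
top {'K': array([[551.76926657,   0.        , 331.659534  ],
       [  0.        , 551.76926657, 247.05052981],
       [  0.        ,   0.        ,   1.        ]]), 'dist': array([0.04999996, 0.        , 0.        , 0.        , 0.        ]), 'camera_from_world': array([[-0.00220534, -0.99968616,  0.02495412, -0.01155082],
       [-0.98964254, -0.00140002, -0.14354681,  0.56442292],
       [ 0.14353669, -0.02501223, -0.98932887,  0.96903385],
       [ 0.        ,  0.        ,  0.        ,  1.        ]])}
mill_mid 0.92 [0.4289 0.0031 0.0757]
mill_mid 0.77 [ 0.6109 -0.1801  0.0722]
mill_mid 0.56 [0.5346 0.0011 0.0834]
bottle_mid 0.95 [ 0.5643 -0.0664  0.0879]
canister_mid 0.74 [0.5397 0.0835 0.0777]
jar_mid 0.77 [0.5958 0.0089 0.0425]
tray 0.72 [ 0.5835  0.0126 -0.0046]
trivet 0.86 [ 4.761e-01 -3.400e-01 -3.000e-04]
scale 0.6 [0.5104 0.3177 0.0014]
round_tin_mid 0.7 [0.6102 0.1055 0.0305]
flat_tin_mid 0.57 [ 0.6339 -0.0615  0.0289]
1.0
```

View pics/side0.png

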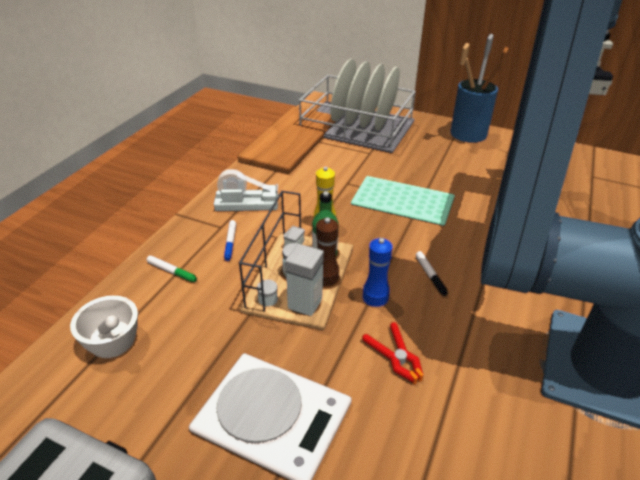

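View pics/top0.png

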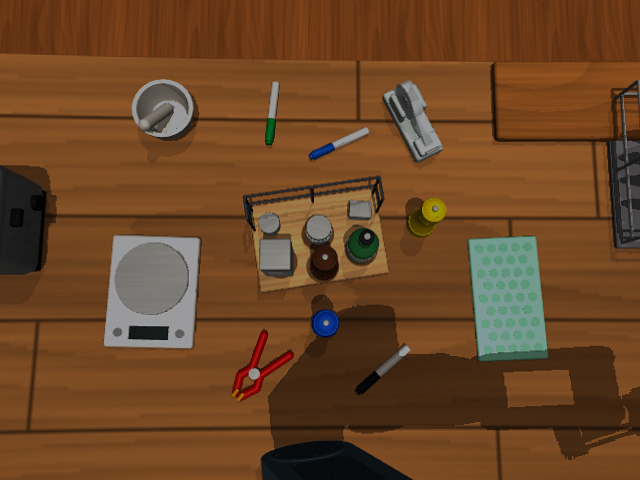

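The real mill is the dark brown one, at top-image (323,262). Blue (325,323) and yellow (432,210) are look-alikes. Next I'll refine positions with depth and the tray outline.

```bash
cat > h.py <<'E'
import numpy as np, cv2
from rig import robot
def cloud(cam,d):
    I=robot.camera_info(cam); K=I["K"]
    v,u=np.mgrid[0:480,0:640]; uv=np.stack([u.ravel(),v.ravel()],1).astype(np.float64)
    n=cv2.undistortPoints(uv.reshape(-1,1,2),K,I["dist"]).reshape(-1,2)
    z=d.ravel().astype(float); P=np.c_[n*z[:,None],z,np.ones(len(z))]
    W=(np.linalg.inv(I["camera_from_world"])@P.T).T[:,:3]; W[z<=0]=np.nan
    return W.reshape(480,640,3)
def pix2plane(cam,uv,h):
    I=robot.camera_info(cam)
    n=cv2.undistortPoints(np.array(uv,float).reshape(-1,1,2),I["K"],I["dist"]).reshape(-1,2)
    T=np.linalg.inv(I["camera_from_world"]); c=T[:3,3]
    r=(T[:3,:3]@np.c_[n,np.ones(len(n))].T).T
    return c+r*((h-c[2])/r[:,2])[:,None]
E
python3 - <<'E'
from h import *
np.set_printoptions(precision=4,suppress=True)
rois={"mill":(.534,.001,.150,.04),"bottle":(.564,-.066,.150,.04),"canister":(.538,.085,.125,.05),"jar":(.596,.010,.062,.035),"rt":(.606,.105,.042,.03),"ft":(.635,-.062,.042,.03),"blue":(.43,.004,.13,.04),"yellow":(.612,-.181,.13,.04)}
for c in ("top","side"):
    d=np.load(f"pics/{c}0d.npy"); im=cv2.imread(f"pics/{c}0.png"); W=cloud(c,d)
    for n,(x,y,h,r) in rois.items():
        m=(np.hypot(W[...,0]-x,W[...,1]-y)<r)&(W[...,2]>h)&(W[...,2]<h+.05)
        P=W[m]
        if len(P)<5: print(c,n,len(P));continue
        zt=np.percentile(P[:,2],97); Q=P[P[:,2]>zt-.008]
        (cx,cy),(w,l),a=cv2.minAreaRect((Q[:,:2]*1000).astype(np.float32))
        print(c,n,len(Q),"ztop",zt.round(4),"mean",Q.mean(0),"rect",round(cx,1),round(cy,1),round(w,1),round(l,1),round(a,1))
im=cv2.imread("pics/top0.png"); cv2.imwrite("pics/top0z.png",cv2.resize(im[160:310,220:420],None,fx=4,fy=4,interpolation=cv2.INTER_CUBIC))
E
```

```text
top mill 199 ztop 0.1603 mean [0.531  0.0028 0.155 ] rect 531.1 3.5 28.9 28.7 45.4
top bottle 172 ztop 0.1671 mean [ 0.5634 -0.0646  0.1623] rect 563.1 -64.7 23.6 24.0 25.0
top canister 1003 ztop 0.1383 mean [0.5384 0.085  0.1353] rect 538.6 85.0 52.4 51.5 0.7
top jar 498 ztop 0.0745 mean [0.5955 0.0128 0.0712] rect 596.5 13.0 44.8 44.4 31.2
top rt 19 ztop 0.0712 mean [0.6039 0.1322 0.075 ] rect 605.9 132.4 16.7 2.9 3.6
top ft 372 ztop 0.0506 mean [ 0.6339 -0.0637  0.0474] rect 634.1 -64.1 40.9 32.0 87.6
top blue 235 ztop 0.1462 mean [0.4273 0.0017 0.141 ] rect 427.5 2.4 30.2 29.2 81.6
top yellow 228 ztop 0.1457 mean [ 0.6153 -0.1798  0.1406] rect 614.9 -180.7 30.3 30.9 89.2
side mill 117 ztop 0.1591 mean [0.5298 0.0075 0.1539] rect 531.7 6.0 27.3 26.7 62.7
side bottle 81 ztop 0.1657 mean [ 0.5625 -0.0607  0.1614] rect 562.5 -62.0 23.0 23.7 43.1
side canister 648 ztop 0.1362 mean [0.5366 0.0903 0.1339] rect 537.9 86.4 52.0 56.6 0.6
side jar 119 ztop 0.0728 mean [0.6065 0.0164 0.0703] rect 607.6 13.8 42.0 24.6 80.1
side rt 221 ztop 0.0499 mean [0.6044 0.1067 0.0474] rect 607.5 107.8 41.4 38.0 65.5
side ft 11 ztop 0.0754 mean [ 0.6365 -0.091   0.078 ] rect 639.1 -89.8 11.3 3.1 6.3
side blue 131 ztop 0.1447 mean [0.425  0.0054 0.1395] rect 425.2 2.9 28.0 28.2 10.5
side yellow 80 ztop 0.1443 mean [ 0.6131 -0.1758  0.1394] rect 613.1 -177.1 28.3 27.1 26.7
```

View pics/top0z.png

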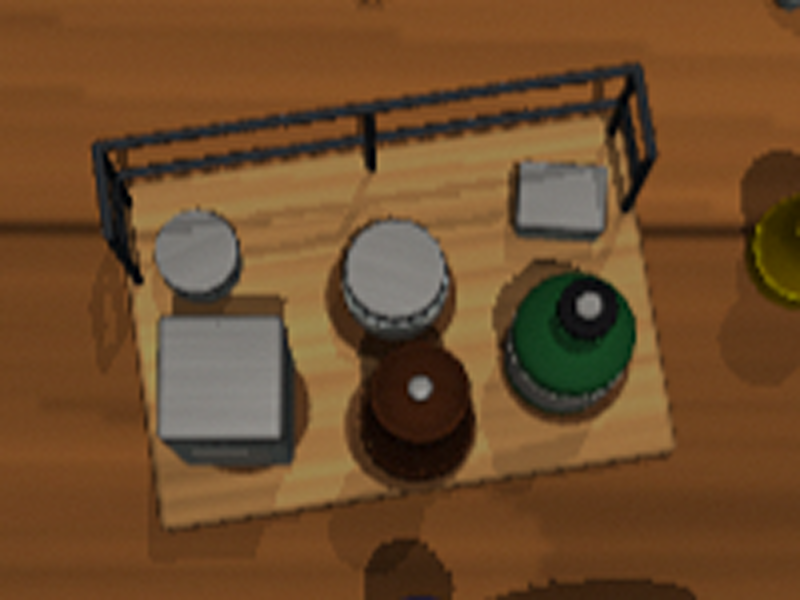

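```bash
python3 - <<'E'
from h import *
from scipy.optimize import least_squares
np.set_printoptions(precision=4,suppress=True)
z=lambda u,v:(220+(u+.5)/4-.5,160+(v+.5)/4-.5)
P=pix2plane("top",[z(165,528),z(672,455)],.014); print("front corners",P)
yaw=np.arctan2(-(P[0]-P[1])[0],(P[0]-P[1])[1]); print("w",np.linalg.norm(P[0]-P[1]),np.degrees(yaw))
c=(P[0]+P[1])[:2]/2+.083*np.array([np.cos(yaw),np.sin(yaw)]); print("tray from edge",c)
pads=np.array([[-52,0],[-32,-76],[-32,76],[10,0]])/1000
obj=np.array([[.5313,.0045],[.5628,-.0635],[.5382,.0855],[.5963,.0130]])
def R(a): return np.array([[np.cos(a),-np.sin(a)],[np.sin(a),np.cos(a)]])
s=least_squares(lambda p:((R(p[2])@pads.T).T+p[:2]-obj).ravel(),[.58,.01,.13]); print("objs fit",s.x[:2],np.degrees(s.x[2]),s.fun.reshape(-1,2))
for a,cc in ((yaw,c),(s.x[2],s.x[:2])): print("obj in tray",((obj-cc)@R(a))*1000)
# tray-top points from depth: colour + height
W=cloud("top",np.load("pics/top0d.npy")); im=cv2.imread("pics/top0.png")
m=(W[...,2]>.009)&(W[...,2]<.022)&(abs(W[...,0]-.58)<.14)&(abs(W[...,1])<.17)
q=(W[m][:,:2]*1000).astype(np.float32); print("tray",cv2.minAreaRect(q))
# trivet/scale
hsv=cv2.cvtColor(im,cv2.COLOR_BGR2HSV)
for c_ in ("top","side"):
    W=cloud(c_,np.load(f"pics/{c_}0d.npy")); hs=cv2.cvtColor(cv2.imread(f"pics/{c_}0.png"),cv2.COLOR_BGR2HSV)
    m=(hs[...,0]>65)&(hs[...,0]<90)&(hs[...,1]>50)&(abs(W[...,0]-.477)<.16)&(abs(W[...,1]+.34)<.12)
    print(c_,"trivet",m.sum(),cv2.minAreaRect((W[m][:,:2]*1000).astype(np.float32)),np.nanmedian(W[m][:,2]))
    m=(W[...,2]>.022)&(W[...,2]<.04)&(np.hypot(W[...,0]-.51,W[...,1]-.318)<.12)
    print(c_,"pan",m.sum(),cv2.minEnclosingCircle((W[m][:,:2]*1000).astype(np.float32)),np.nanmedian(W[m],axis=0))
E
```

```text
front corners [[ 0.4848  0.1187  0.014 ]
 [ 0.5187 -0.117   0.014 ]]
w 0.23817372988224375 8.18302758836073
tray from edge [0.5839 0.0126]
objs fit [0.5833 0.014 ] 8.885911987275339 [[ 0.0007  0.0014]
 [ 0.0007 -0.0026]
 [ 0.0018 -0.0014]
 [-0.0031  0.0025]]
obj in tray [[-53.2451  -0.5666]
 [-31.7447 -72.3578]
 [-34.8862  78.6266]
 [ 12.3029  -1.405 ]]
obj in tray [[-52.87    -1.3175]
 [-32.2519 -73.3671]
 [-33.541   77.6445]
 [ 12.6628  -2.9599]]
tray ((588.1639404296875, -16.20697021484375), (167.96142578125, 303.1280212402344), 8.553122520446777)
top trivet 7659 ((475.67547607421875, -340.99981689453125), (230.23538208007812, 129.642333984375), 2.337249279022217) 0.00854070078501823
top pan 4215 ((497.7103271484375, 309.0000915527344), 109.1360855102539) [0.5073 0.3155 0.0276]
side trivet 2765 ((474.8252258300781, -336.5155029296875), (225.67446899414062, 130.2810821533203), 2.6368391513824463) 0.007220750839290302
side pan 5016 ((510.95062255859375, 323.552978515625), 72.22930908203125) [0.5063 0.3224 0.0271]
```

```bash
python3 - <<'E'
from h import *
np.set_printoptions(precision=4,suppress=True)
for c,roi in (("top",(95,230,215,355)),("side",(180,350,360,480))):
    im=cv2.imread(f"pics/{c}0.png"); a,b,x2,y2=roi
    W=cloud(c,np.load(f"pics/{c}0d.npy"))
    s=im[b:y2,a:x2]; g=cv2.cvtColor(s,cv2.COLOR_BGR2GRAY)
    e=cv2.Canny(cv2.resize(g,None,fx=2,fy=2),40,100)
    ys,xs=np.nonzero(e); uv=np.c_[a+(xs+.5)/2-.5,b+(ys+.5)/2-.5]
    P=pix2plane(c,uv,.028)[:,:2]
    # ransac circle radius 66mm
    best=(0,)
    for cx in np.arange(.49,.53,.0005):
        for cy in np.arange(.30,.335,.0005):
            r=np.hypot(P[:,0]-cx,P[:,1]-cy); n=(abs(r-.066)<.0012).sum()
            if n>best[0]: best=(n,cx,cy)
    print(c,best,len(P))
I=robot.camera_info
# reach/ik checks
from scipy.spatial.transform import Rotation as Ro
print(Ro.from_rotvec(robot.current_tool_rot()).as_matrix())
def ori(psi):
    z=np.array([np.cos(psi),np.sin(psi),0]); x=np.array([0,0,-1.]); y=np.cross(z,x)
    return Ro.from_matrix(np.c_[x,y,z]).as_rotvec()
for n,x,y,h in (("mill",.5313,.0045,.134),("bottle",.5628,-.0635,.144),("can",.5382,.0855,.12),("jar",.596,.0115,.052),("t1",.547,-.34,.13),("t2",.475,-.34,.13),("t3",.403,-.34,.13),("scale",.508,.318,.066)):
    for psi in (0,90,-90,180):
        for hh in (h,h+.2):
            try: q=robot.ik([x,y,hh+.167],ori(np.radians(psi)))
            except Exception as ex: q=ex
            print(n,psi,hh,q if q is None else np.round(q,2))
E
```

```text
top (np.int64(527), np.float64(0.5095000000000001), np.float64(0.3145)) 2206
side (np.int64(542), np.float64(0.507), np.float64(0.321)) 2847
[[-0.      0.9518  0.3068]
 [-0.      0.3068 -0.9518]
 [-1.     -0.      0.    ]]
mill 0 0.134 [-0.2   0.32  1.72  0.    1.1  -0.2 ]
mill 0 0.334 [-0.2   0.18  1.41  0.    1.56 -0.2 ]
mill 90 0.134 [-0.2   0.32  1.72  0.    1.1  -1.77]
mill 90 0.334 [-0.2   0.18  1.41  0.    1.56 -1.77]
mill -90 0.134 [-0.2   0.32  1.72 -0.    1.1   1.37]
mill -90 0.334 [-0.2   0.18  1.41 -0.    1.56  1.37]
mill 180 0.134 [-0.2   0.32  1.72  0.    1.1   2.94]
mill 180 0.334 [-0.2   0.18  1.41  0.    1.56  2.94]
bottle 0 0.144 [-0.31  0.37  1.63  0.    1.15 -0.31]
bottle 0 0.344 [-0.31  0.24  1.3   0.    1.6  -0.31]
bottle 90 0.144 [-0.31  0.37  1.63  0.    1.15 -1.88]
bottle 90 0.344 [-0.31  0.24  1.3   0.    1.6  -1.88]
bottle -90 0.144 [-0.31  0.37  1.63 -0.    1.15  1.26]
bottle -90 0.344 [-0.31  0.24  1.3  -0.    1.6   1.26]
bottle 180 0.144 [-0.31  0.37  1.63  0.    1.15  2.83]
bottle 180 0.344 [-0.31  0.24  1.3   0.    1.6   2.83]
can 0 0.12 [-0.05  0.36  
[... 1694 characters left out ...]
  1.74  0.    1.09 -2.48]
t3 90 0.33 [-0.91  0.17  1.42  0.    1.55 -2.48]
t3 -90 0.13 [-0.91  0.32  1.74 -0.    1.09  0.66]
t3 -90 0.33 [-0.91  0.17  1.42  0.    1.55  0.66]
t3 180 0.13 [-0.91  0.32  1.74 -0.    1.09  2.23]
t3 180 0.33 [-0.91  0.17  1.42  0.    1.55  2.23]
scale 0 0.066 [ 0.37  0.51  1.62 -0.    1.02  0.37]
scale 0 0.266 [ 0.37  0.33  1.37 -0.    1.44  0.37]
scale 90 0.066 [ 0.37  0.51  1.62  0.    1.02 -1.2 ]
scale 90 0.266 [ 0.37  0.33  1.37  0.    1.44 -1.2 ]
scale -90 0.066 [ 0.37  0.51  1.62 -0.    1.02  1.94]
scale -90 0.266 [ 0.37  0.33  1.37 -0.    1.44  1.94]
scale 180 0.066 [ 0.37  0.51  1.62 -0.    1.02 -2.77]
scale 180 0.266 [ 0.37  0.33  1.37  0.    1.44 -2.77]
```

```bash
cat >> h.py <<'E'
from scipy.spatial.transform import Rotation as Ro
np.set_printoptions(precision=4,suppress=True)
G=.167
def ori(deg):
    psi=np.radians(deg); z=np.array([np.cos(psi),np.sin(psi),0]); x=np.array([0,0,-1.]); y=np.cross(z,x)
    return Ro.from_matrix(np.c_[x,y,z]).as_rotvec()
def log(s):
    p=np.array(robot.current_tcp_pos())-[0,0,G]
    print(s,"t",round(robot.current_clock(),2),"gp",p,"F",np.round(robot.current_contact_force(),1),"w",round(robot.current_gripper_width()*93,1))
def pick(x,y,z,deg,pre,opening,force,lift):
    if abs(robot.current_gripper_width()-opening)>.02: robot.grip(opening)
    robot.move_pose([x,y,pre+G],ori(deg)); log("above")
    robot.move_l([x,y,z+G],ori(deg),max_speed=.15); log("at")
    robot.grip(0.0,force); log("gripped")
    robot.move_l([x,y,lift+G],ori(deg),max_speed=.2); log("lifted")
def place(x,y,z,deg,high,opening,up):
    robot.move_pose([x,y,high+G],ori(deg)); log("over")
    robot.move_l([x,y,z+.02+G],ori(deg),max_speed=.2)
    robot.move_l([x,y,z+G],ori(deg),max_speed=.06); log("down")
    robot.grip(opening); log("open")
    robot.move_l([x,y,up+G],ori(deg),max_speed=.2); log("up")
def snap(cam,name):
    im,d=robot.camera(cam); cv2.imwrite(f"pics/{name}.png",im); np.save(f"pics/{name}.npy",d); return im,d
E
python3 - <<'E'
from h import *
pick(.5313,.0045,.134,8.5,.22,.75,25,.33)
snap("side","s1"); snap("top","t1")
print(robot.current_clock())
E
```

```text
above t 3.89 gp [0.5314 0.0037 0.22  ] F [ 0.5 -0.8 -0.2] w 69.8
at t 4.62 gp [0.5317 0.0041 0.1346] F [ 0.2 -0.7  0.9] w 69.5
gripped t 5.18 gp [0.5315 0.0045 0.1344] F [0.7 0.6 2.6] w 41.7
lifted t 6.32 gp [0.5311 0.0045 0.3285] F [ 0.1  0.3 -2.6] w 41.8
6.4167
```

```bash
python3 -c "
import cv2,numpy as np
a=cv2.imread('pics/s1.png')[120:420,160:560];b=cv2.imread('pics/t1.png')[120:420,160:560]
cv2.imwrite('pics/c1.png',np.hstack([a,b]))"
```

```text
(no output)
```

View pics/c1.png

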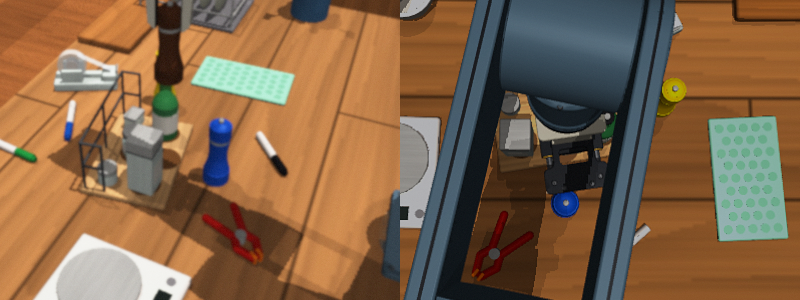

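Side crop shows the mill hanging upright in the jaws at (168,45), with the others undisturbed. Next I'll place it on the trivet and fetch the bottle.

```bash
python3 - <<'E'
from h import *
a=np.radians(2.4); u=np.array([np.cos(a),np.sin(a)])
s=np.array([.475,-.339])+.072*u; print(s)
place(s[0],s[1],.1297,-87.6,.32,.75,.26)
snap("side","s2"); snap("top","t2")
pick(.5628,-.0635,.144,8.5,.24,.75,35,.345)
snap("side","s3")
E
python3 -c "
import cv2,numpy as np
a=cv2.imread('pics/s2.png')[80:380,160:560];b=cv2.imread('pics/s3.png')[80:380,160:560]
cv2.imwrite('pics/c2.png',np.hstack([a,b]))"
```

```text
[ 0.5469 -0.336 ]
over t 7.7 gp [ 0.5472 -0.3352  0.3199] F [ 0.5  1.6 -2.4] w 41.8
down t 9.18 gp [ 0.5468 -0.3359  0.1292] F [-0.3  0.2 -1.9] w 41.6
open t 9.85 gp [ 0.5469 -0.336   0.1298] F [-0.2  0.3 -0.3] w 69.4
up t 10.65 gp [ 0.5467 -0.3358  0.2587] F [-0.  -0.  -0.1] w 69.7
above t 11.91 gp [ 0.5629 -0.064   0.2396] F [ 0.5 -0.5 -0.5] w 69.9
at t 12.7 gp [ 0.5632 -0.064   0.1447] F [-0.1 -0.4  0.5] w 69.8
gripped t 13.48 gp [ 0.5629 -0.0635  0.144 ] F [ 1.2 -0.8 -1.3] w 24.6
lifted t 14.64 gp [ 0.5626 -0.0635  0.3434] F [-0.5 -0.9 -3.9] w 24.5
```

View pics/c2.png

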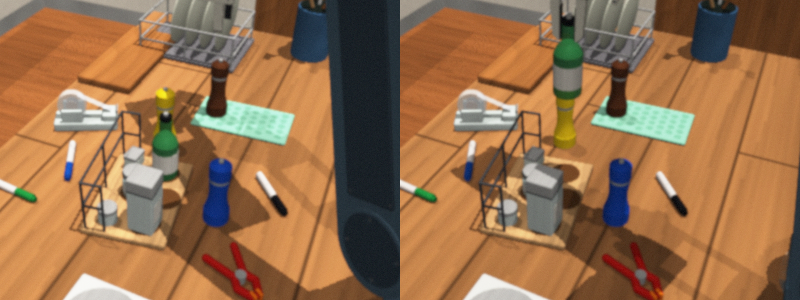

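The mill stands on the far end of the trivet (left crop (218,100)), and the bottle hangs upright. Placing the bottle in the middle and the canister in the near slot.

```bash
python3 - <<'E'
from h import *
a=np.radians(2.4); u=np.array([np.cos(a),np.sin(a)])
s=np.array([.475,-.339])
place(s[0],s[1],.1397,-87.6,.335,.75,.26)
pick(.5382,.0855,.119,0.6,.22,.75,25,.315)
snap("side","s4")
s=s-.072*u
place(s[0],s[1],.1147,-87.6,.30,.75,.26)
robot.move_pose([.45,-.25,.30+G],ori(-60))
snap("side","s5"); snap("top","t5"); log("end")
E
```

```text
over t 15.81 gp [ 0.4753 -0.3384  0.3346] F [ 0.8  0.5 -3.5] w 24.6
down t 17.32 gp [ 0.4748 -0.3389  0.1393] F [-0.4 -0.  -3.7] w 24.3
open t 18.2 gp [ 0.475  -0.339   0.1397] F [-0.4  0.1 -0.1] w 69.7
up t 18.95 gp [ 0.4748 -0.3388  0.2589] F [-0.6 -0.7 -0.4] w 69.6
above t 20.53 gp [0.5385 0.0846 0.22  ] F [ 1.  -0.   0.3] w 69.8
at t 21.36 gp [0.5387 0.0851 0.1197] F [0.5 0.3 0.5] w 69.9
gripped t 21.79 gp [0.5385 0.0855 0.1198] F [-0.2  0.8  4.8] w 52.0
lifted t 22.93 gp [0.5379 0.0855 0.3134] F [-0.1  0.2 -3.6] w 51.5
over t 24.62 gp [ 0.4036 -0.3413  0.3001] F [ 0.2  0.2 -1.9] w 51.8
down t 26.07 gp [ 0.403  -0.3421  0.1144] F [-0.2 -0.6 -0.9] w 52.1
open t 26.62 gp [ 0.4031 -0.342   0.1148] F [-0.4  0.4  0.2] w 69.8
up t 27.49 gp [ 0.4028 -0.3417  0.2589] F [ 0.1 -0.5 -0.1] w 69.8
end t 28.11 gp [ 0.4497 -0.2506  0.2985] F [-0.3 -0.5  0.2] w 70.0
```

View pics/s5.png

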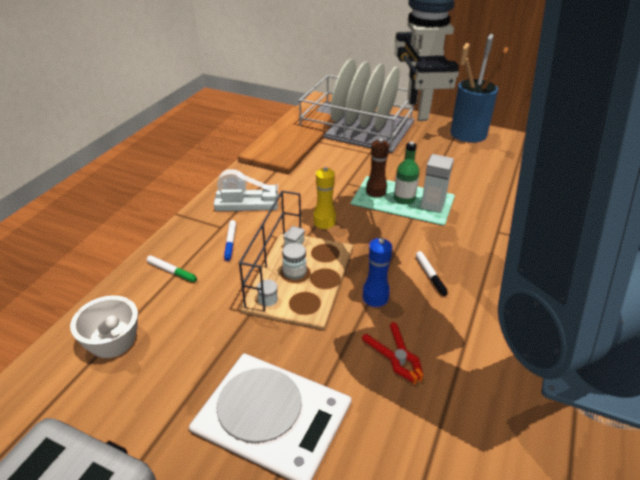

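View pics/t5.png

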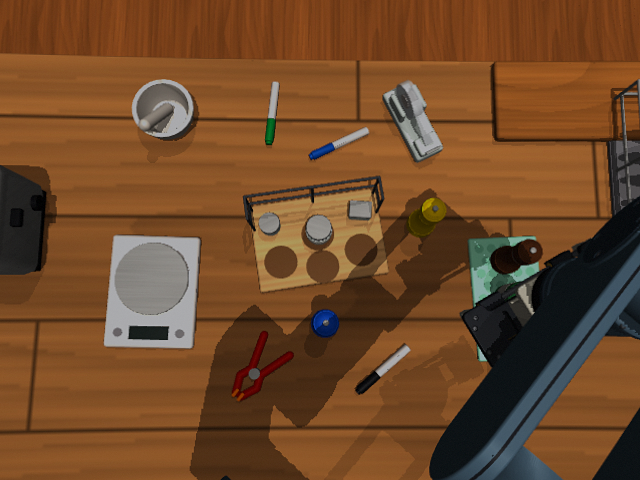

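All three stand on the trivet (side (377,170), (406,175), (437,183)), and the pads are free: top (281,262), (323,266), (361,249). Next I'll measure the pads, jar and tins.

```bash
python3 - <<'E'
from h import *
from scipy.optimize import least_squares
def R(a): return np.array([[np.cos(a),-np.sin(a)],[np.sin(a),np.cos(a)]])
ref=np.array([[-32,76],[-52,0],[-32,-76]])/1000
for c,f,seeds in (("top","t5",[(281,262),(323,266),(361,249)]),("side","s5",[(305,302),(327,270),(325,249)])):
    im=cv2.imread(f"pics/{f}.png"); out=[]
    for s in seeds:
        m=np.zeros((482,642),np.uint8)
        _,_,m,_=cv2.floodFill(cv2.GaussianBlur(im,(3,3),0),m,s,(0,0,0),(22,)*3,(22,)*3,4|cv2.FLOODFILL_FIXED_RANGE|cv2.FLOODFILL_MASK_ONLY|(255<<8))
        m=m[1:-1,1:-1]; ys,xs=np.nonzero(m)
        P=pix2plane(c,np.c_[xs,ys],.014)[:,:2]
        (x,y),r=cv2.minEnclosingCircle((P*1000).astype(np.float32))
        print(c,s,len(xs),"mean",P.mean(0),"circ",round(x,1),round(y,1),round(r,1)); out.append([x/1000,y/1000])
    o=np.array(out); q=least_squares(lambda p:((R(p[2])@ref.T).T+p[:2]-o).ravel(),[.58,.01,.14])
    print(c,"tray",q.x[:2],np.degrees(q.x[2]),q.fun.reshape(-1,2)*1000)
    W=cloud(c,np.load(f"pics/{f}.npy"))
    for n,x,y,h,r in (("jar",.596,.012,.064,.035),("rt",.606,.107,.041,.027),("ft",.634,-.063,.041,.03)):
        m=(np.hypot(W[...,0]-x,W[...,1]-y)<r)&(W[...,2]>h)&(W[...,2]<h+.015); Q=W[m]
        print(c,n,len(Q),Q.mean(0),cv2.minAreaRect((Q[:,:2]*1000).astype(np.float32)))
        if c=="top": print("  tray",(Q.mean(0)[:2]-q.x[:2])@R(q.x[2])*1000)
E
```

```text
top (281, 262) 803 mean [0.5409 0.0832] circ 540.9 83.2 29.9
top (323, 266) 20398 mean [0.3216 0.0643] circ 380.0 147.6 437.0
top (361, 249) 2299 mean [ 0.554  -0.1066] circ 550.3 -112.9 82.5
top tray [0.5289 0.036 ] -4.835098588263226 [[ -37.4282   31.2544]
 [  97.127  -107.1681]
 [ -59.6987   75.9137]]
top jar 508 [0.5952 0.0129 0.0712] ((595.7138061523438, 13.211616516113281), (44.22161102294922, 45.73270797729492), 18.285934448242188)
  tray [ 68.0143 -17.4366]
top rt 356 [0.6073 0.1034 0.0483] ((606.1265869140625, 104.44505310058594), (38.39430236816406, 41.61541748046875), 58.11503219604492)
  tray [72.3731 73.7275]
top ft 381 [ 0.6337 -0.0637  0.047 ] ((634.223388671875, -63.93963623046875), (40.94968795776367, 31.222232818603516), 87.09085083007812)
  tray [112.7631 -90.558 ]
side (305, 302) 482 mean [0.5399 0.0861] circ 540.1 86.0 27.7
side (327, 270) 517 mean [0.5358 0.0098] circ 551.0 22.9 55.8
side (325, 249) 284 mean [ 0.5665 -0.0627] circ 562.7 -68.3 30.7
side tray [0.5896 0.0185] 7.4517231416346075 [[  7.9637   3.7596]
 [-12.9968 -11.0708]
 [  5.0331   7.3112]]
side jar 316 [0.5943 0.0176 0.0699] ((595.1880493164062, 16.00848388671875), (44.19285202026367, 44.46138000488281), 72.78755187988281)
side rt 223 [0.6045 0.1067 0.0469] ((606.64697265625, 106.24786376953125), (39.53055191040039, 36.80835723876953), 71.54817962646484)
side ft 219 [ 0.633  -0.0599  0.0459] ((633.8612670898438, -65.66717529296875), (54.339599609375, 31.86107635498047), 87.81458282470703)
```

```bash
python3 - <<'E'
from h import *
a=cv2.resize(cv2.imread("pics/t5.png")[220:300,240:400],None,fx=5,fy=5,interpolation=cv2.INTER_CUBIC)
a=np.clip(a.astype(float)*1.8,0,255).astype(np.uint8)
cv2.imwrite("pics/z1.png",a)
b=cv2.resize(cv2.imread("pics/s2.png")[0:150,350:600],None,fx=3,fy=3)
im=robot.camera("side")[0]; b=cv2.resize(im[0:130,360:500],None,fx=4,fy=4); cv2.imwrite("pics/z2.png",b)
E
```

```text
(no output)
```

View pics/z1.png

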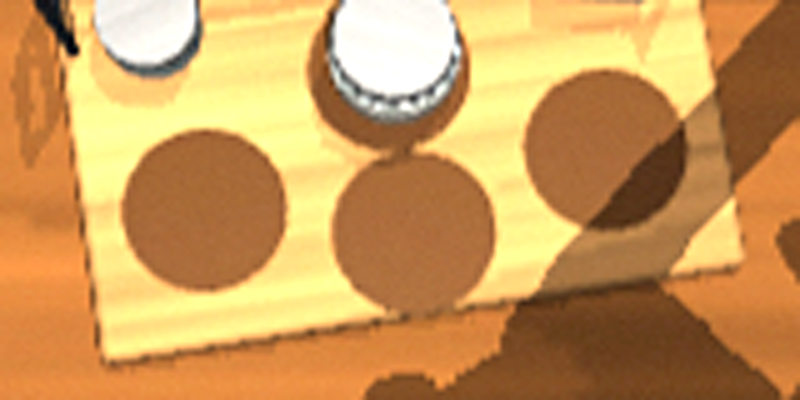

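View pics/z2.png

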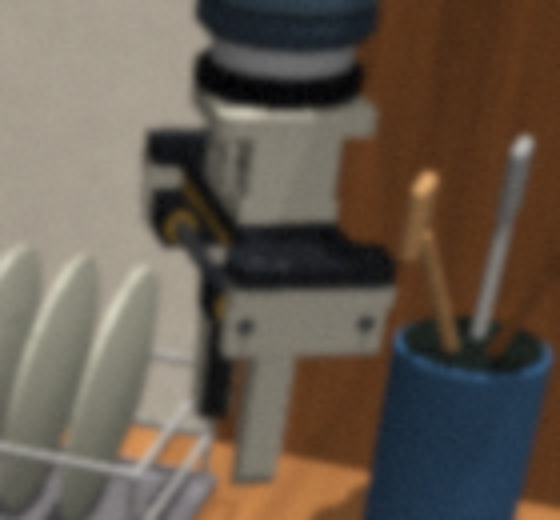

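```bash
python3 - <<'E'
from h import *
z=lambda u,v:(240+(u+.5)/5-.5,220+(v+.5)/5-.5)
P=pix2plane("top",[z(205,210),z(414,232),z(606,149)],.014);print(P)
pick(.5953,.0145,.053,-81.5,.16,.75,18,.20)
snap("side","s6")
E
```

```text
[[ 0.5407  0.083   0.014 ]
 [ 0.5325  0.0049  0.014 ]
 [ 0.5639 -0.0673  0.014 ]]
above t 29.42 gp [0.5955 0.0134 0.1604] F [-0.2  0.4  0.2] w 69.7
at t 30.28 gp [0.5958 0.0141 0.0539] F [ 0.8 -0.4 -0.2] w 70.1
gripped t 30.77 gp [0.5956 0.0144 0.0538] F [-1.  -1.8  4.3] w 47.5
lifted t 31.66 gp [0.5948 0.0146 0.1985] F [ 0.  -0.1 -0.7] w 47.6
```

View pics/s6.png

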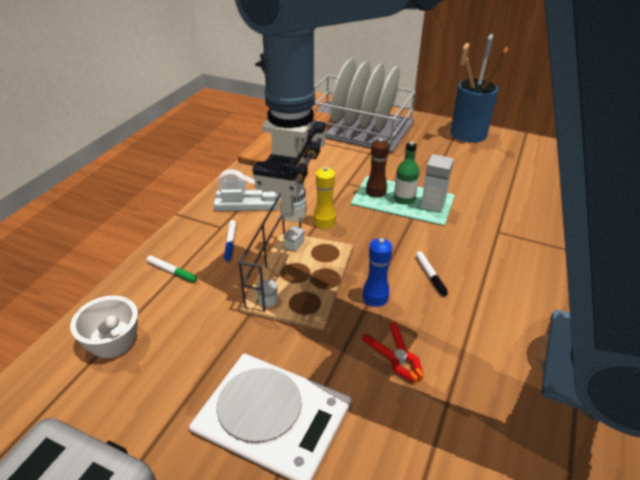

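Jar is in the jaws (47.5 mm) and lifted clear at (293,205). Since the objects on the trivet were centred by the jaws, I can use them to check the camera bias.

```bash
python3 - <<'E'
from h import *
true={"mill":(.5469,-.336,.135),"bottle":(.475,-.339,.145),"can":(.4031,-.342,.122)}
for c,f in (("side","s6"),("side","s5"),("top","t5")):
    W=cloud(c,np.load(f"pics/{f}.npy"))
    for n,(x,y,h) in true.items():
        m=(np.hypot(W[...,0]-x,W[...,1]-y)<.035)&(W[...,2]>h)&(W[...,2]<h+.03)
        Q=W[m]
        if len(Q)<20: continue
        zt=np.percentile(Q[:,2],97); Q=Q[Q[:,2]>zt-.007]
        r=cv2.minAreaRect((Q[:,:2]*1000).astype(np.float32))
        print(f,n,len(Q),"ztop",round(zt,4),"err mm",np.round(np.array(r[0])-[x*1000,y*1000],1),np.round(r[1],1))
E
```

```text
s6 mill 51 ztop 0.1537 err mm [-3.8  4.2] [24.7 25.7]
s6 bottle 49 ztop 0.1609 err mm [-3.  2.] [22.8 22.3]
s6 can 291 ztop 0.1315 err mm [-0.8  4.8] [52.  57.6]
s5 mill 61 ztop 0.1534 err mm [-2.9  5.3] [27.2 24.1]
s5 bottle 53 ztop 0.1605 err mm [-3.6  4.4] [22.8 20.1]
s5 can 291 ztop 0.1315 err mm [-0.5  4.6] [53.  54.3]
t5 mill 171 ztop 0.1548 err mm [-5.   0.7] [29.2 30.7]
```

Bias check: the side camera reads y about 4.5 mm high, and the top camera about 0.7 mm. So the pan centre is at about (0.5085, 0.315).

```bash
python3 - <<'E'
from h import *
robot.move_l([.5953,.0145,.25+G],max_speed=.2)
robot.move_pose([.5085,.315,.25+G],ori(-81.5)); log("over")
robot.move_l([.5085,.315,.09+G],ori(-81.5),max_speed=.2)
robot.move_l([.5085,.315,.0682+G],ori(-81.5),max_speed=.05); robot.pause(.2); log("down")
robot.grip(.8); log("open")
robot.move_l([.5085,.315,.22+G],ori(-81.5),max_speed=.2)
robot.move_pose([.5,-.05,.35+G],ori(-81.5)); 
a,_=snap("side","s7"); b,_=snap("top","t7"); log("e")
cv2.imwrite("pics/c7.png",np.hstack([a[200:480,150:550],b[200:480,80:480]]))
W=cloud("top",np.load("pics/t7.npy")); 
m=(np.hypot(W[...,0]-.5085,W[...,1]-.315)<.05)&(W[...,2]>.075)&(W[...,2]<.1); Q=W[m]
print(len(Q),np.nanpercentile(Q[:,2],90),cv2.minAreaRect((Q[:,:2]*1000).astype(np.float32)))
E
```

```text
over t 33.3 gp [0.509  0.3142 0.2495] F [ 0.5  0.5 -0.4] w 47.5
down t 35.03 gp [0.5085 0.315  0.0681] F [-0.4  0.8 -1. ] w 47.5
open t 35.68 gp [0.5085 0.315  0.0682] F [ 0.   0.4 -0.5] w 74.4
e t 38.13 gp [ 0.5003 -0.0491  0.3494] F [-0.6  0.4 -0.4] w 74.4
580 0.0877378866263194 ((508.6642761230469, 314.2304382324219), (45.40583419799805, 43.826168060302734), 22.169109344482422)
```

View pics/c7.png

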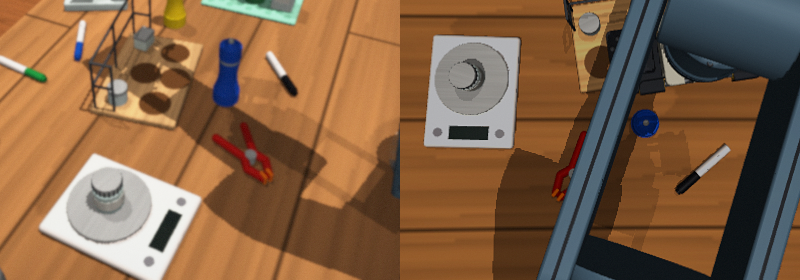

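The jar stands upright on the pan. The top camera puts it at (508.7, 314.2), against a pan centre of (509.5, 314.5). Returning the three by reversing the same grasps.

```bash
python3 - <<'E'
from h import *
pick(.5469,-.3360,.1292,-87.6,.25,.75,25,.325)
place(.5313,.0045,.1345,8.5,.325,.75,.25)
pick(.475,-.339,.1392,-87.6,.26,.75,35,.335)
snap("side","s8")
place(.5628,-.0635,.1445,8.5,.335,.75,.25)
robot.move_pose([.45,-.25,.30+G],ori(-60))
a,_=snap("side","s9"); b,_=snap("top","t9"); log("e")
cv2.imwrite("pics/c9.png",np.hstack([a[100:380,150:550],b[130:410,80:480]]))
E
```

```text
above t 39.66 gp [ 0.5472 -0.3349  0.2509] F [ 0.5 -0.3 -0.1] w 69.6
at t 40.62 gp [ 0.5474 -0.336   0.1305] F [0.4 0.7 0.1] w 69.6
gripped t 41.18 gp [ 0.5469 -0.336   0.1295] F [ 0.5 -0.3  2.5] w 41.6
lifted t 42.31 gp [ 0.5468 -0.3359  0.3233] F [ 1.2 -0.  -3.4] w 41.8
over t 43.59 gp [0.5316 0.0039 0.3247] F [-1.1 -0.3 -2.6] w 41.7
down t 45.08 gp [0.5311 0.0046 0.1341] F [-1.5 -0.8 -2. ] w 41.4
open t 45.74 gp [0.5313 0.0045 0.1345] F [ 0.3 -0.1 -0.2] w 69.7
up t 46.47 gp [0.5309 0.0046 0.249 ] F [-0.1 -0.1  0.2] w 70.0
above t 47.77 gp [ 0.4752 -0.3383  0.2593] F [-0.2 -0.   0.4] w 69.6
at t 48.73 gp [ 0.4754 -0.339   0.1401] F [ 0.2 -0.1  0.8] w 69.7
gripped t 49.52 gp [ 0.475  -0.339   0.1392] F [-0.7  0.9 -0. ] w 24.6
lifted t 50.64 gp [ 0.4749 -0.3389  0.3333] F [ 0.5  0.1 -4.7] w 24.5
over t 51.81 gp [ 0.5628 -0.0641  0.3346] F [ 0.9 -0.4 -4.7] w 24.2
down t 53.29 gp [ 0.5626 -0.0634  0.1441] F [-0.7 -0.2 -3.9] w 24.3
open t 54.17 gp [ 0.5628 -0.0635  0.1445] F [-0.3 -0.2 -0.2] w 69.7
up t 54.85 gp [ 0.5625 -0.0634  0.2491] F [ 0.3 -0.3 -0.8] w 69.7
e t 55.84 gp [ 0.4506 -0.2491  0.299 ] F [-0.4 -0.3  0.2] w 69.5
```

View pics/c9.png

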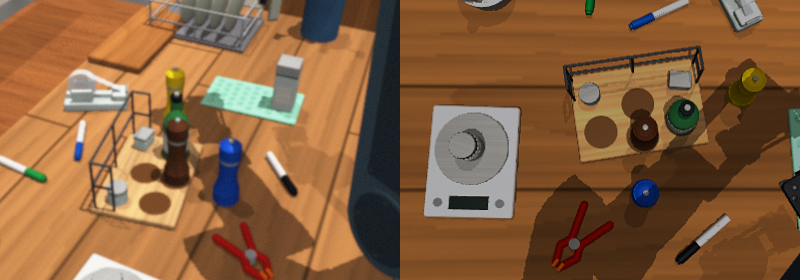

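Mill and bottle stand on their pads. Now the canister, then a final check.

```bash
python3 - <<'E'
from h import *
pick(.4031,-.342,.1142,-87.6,.24,.75,25,.31)
place(.5386,.085,.1195,0.6,.31,.75,.25)
robot.move_pose([.45,-.25,.30+G],ori(-60)); robot.pause(.5)
a,_=snap("side","s10"); b,_=snap("top","t10"); log("e")
cv2.imwrite("pics/c10.png",np.hstack([a[100:380,150:550],b[130:410,80:480]]))
rois={"mill":(.531,.002,.150,.04),"bottle":(.563,-.066,.150,.04),"canister":(.538,.085,.125,.05),"jar":(.5085,.314,.08,.04),"rt":(.607,.1045,.041,.024),"ft":(.634,-.064,.041,.03)}
for f in ("t0","t10"):
    W=cloud("top",np.load("pics/top0d.npy" if f=="t0" else "pics/t10.npy"))
    for n,(x,y,h,r) in rois.items():
        Q=W[(np.hypot(W[...,0]-x,W[...,1]-y)<r)&(W[...,2]>h)&(W[...,2]<h+.02)]
        if len(Q)<10: continue
        zt=np.percentile(Q[:,2],97); Q=Q[Q[:,2]>zt-.008]; r_=cv2.minAreaRect((Q[:,:2]*1000).astype(np.float32))
        print(f,n,round(zt,4),np.round(r_[0],1),np.round(r_[1],1),round(r_[2],1))
E
```

```text
above t 56.39 gp [ 0.4035 -0.3417  0.2395] F [-0.4 -0.3  0.5] w 69.7
at t 57.38 gp [ 0.4036 -0.3421  0.1152] F [-0.1 -0.1 -0.3] w 69.7
gripped t 57.82 gp [ 0.4032 -0.3422  0.1148] F [-0.4  1.6  3.8] w 51.7
lifted t 58.94 gp [ 0.4029 -0.3418  0.3085] F [-0.5  0.5 -2.8] w 51.9
over t 60.58 gp [0.5388 0.0841 0.3099] F [-0.5 -0.2 -2.8] w 51.6
down t 62.07 gp [0.5387 0.085  0.1194] F [ 0.9 -1.2 -0.7] w 51.8
open t 62.61 gp [0.5386 0.085  0.1195] F [1.2 0.1 0.1] w 70.1
up t 63.41 gp [0.5382 0.085  0.2489] F [ 0.2  0.  -1.2] w 69.5
e t 65.33 gp [ 0.45   -0.2499  0.3   ] F [ 0.7  0.2 -0.3] w 69.6
t0 mill 0.1603 [531.1   3.5] [28.9 28.7] 45.4
t0 bottle 0.1671 [563.1 -64.7] [23.6 24. ] 25.0
t0 canister 0.1383 [538.6  85. ] [52.4 51.5] 0.7
t0 rt 0.0518 [607.8 102.6] [38.  36.6] 1.9
t0 ft 0.0506 [633.9 -68.5] [50.2 31.9] 86.3
t10 mill 0.1607 [530.8   1.9] [29.2 28.3] 89.9
t10 bottle 0.1677 [561.6 -65.3] [23.5 23.5] 71.1
t10 canister 0.1385 [537.5  84.2] [50.5 50. ] 0.2
t10 jar 0.0887 [509.1 314. ] [45.6 43.9] 7.0
t10 rt 0.0523 [607.6 102.5] [37.5 36.6] 2.9
t10 ft 0.0506 [633.9 -68.5] [49.6 31.8] 88.7
```

View pics/c10.png

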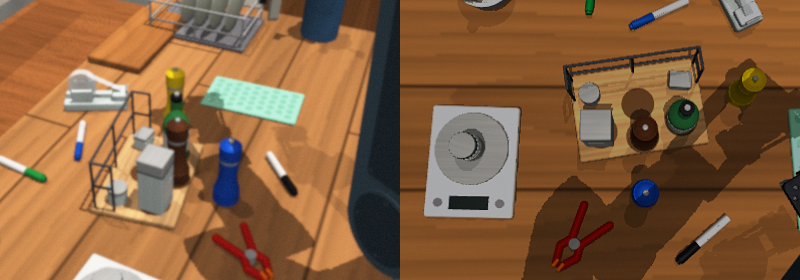

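```bash
python3 -c "
from rig import robot
print(robot.finish_job(), robot.current_clock())"
```

```text
the job is handed in; nothing more can be done
the job is handed in; nothing more can be done
```

I moved the mill, bottle and canister onto the mint trivet. With all three there, I lifted the jar out and stood it in the middle of the scale pan. Then I put each of the three back on its own cork pad and handed the job in at about 65 s, well under the 142 s limit.

**Final checks from the top camera:**
- **Jar:** its cap is within about 1 mm of the pan centre. Its cap height agrees with it standing upright.
- **Mill, bottle and canister:** each is upright, within 2 mm of where it started and within about 3.5 mm of its pad centre as measured.
- **Two tins:** neither has moved by more than 0.2 mm.
- **Gripper:** it ended open and clear of everything. Forces read at each step stayed under about 5 N.

**Disagreement between cameras:** the side camera read y about 4.5 mm higher than where the jaws had centred the objects. I relied mainly on the top camera, which read under 1 mm high.

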